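# Draw the test card from its raked slot and hang it on the two-hook stand

### The job

Take the framed test card by its red handle and draw it straight out of its tight slot, along the slot's lean, without forcing it against the slot. Then hang it upright by its crossbar on both orange hooks of the stand, component side facing out away from the stand's posts; lower it gently and see both ends of the bar seated in their hooks before you let go. Leave the other things where they are.

Things in the scene. Friction and masses are not known exactly. Their poses are not given: they have to be found in the camera images.
- card_handle (a point): Centre of the red handle of the loose framed test card (0.25 kg, most of it in the board). The handle, a block 14 mm thick (x), 96 mm wide (y), 50 mm tall (z), is all that stands out of the slot. Card axes: z along the handle, away from the board; y along the crossbar; -x out of the green component side. At the start z leans 25 degrees from vertical, to the cradle's front.
- card_left (a point): Point on the crossbar's axis 82 mm along card y from its middle: the part to lie in the left hook. The bar is round aluminium, 8 mm thick, 204 mm long, its axis 35 mm below the handle's centre (along card z). Axes: the card's.
- card_right (a point): Point on the crossbar's axis -82 mm along card y from its middle: the part to lie in the right hook. Axes: the card's.
- card_foot (a point): Middle of the card's lower edge, 109 mm below the handle's centre, 74 mm below the crossbar's axis. The frame with the board is 8 mm thick, 140 mm wide, 70 mm tall. Axes: the card's.
- cradle: Fixed grey slotted block, 31 mm thick, 224 mm long, on a dark base plate 130 x 224 mm. Origin: centre of the underside (5 mm behind the plate's middle); z up, front side -x, y along the slot. The slot leans 25 degrees to the front: its way out is (-0.423, 0, 0.906) in these axes. The highest part of the block is about 105 mm above the desk.
- pocket (a point): Middle of the slot where the crossbar lies on its shoulders: cradle axes (-22, 0, 92) mm. The slot's lips stand 7 mm beyond this point along the way out. The slot is 11 mm wide for the 8 mm card, 144 mm long for the 140 mm frame. The card must come 85 mm along the way out to be clear. Axes: the cradle's.
- stand: Fixed stand: dark base plate 92 x 230 mm, two aluminium posts 154 mm tall at y = +82 and -82 mm, x = +34 mm, joined by a thin rod 60 mm up. Origin: on the desk below the middle of the line of the hooks; z up, front side -x (posts on the +x side), y from the right hook to the left. In front of each post is an orange V hook.
- hook_left (a point): Where the crossbar's axis lies when seated in the left hook: stand axes (0, 82, 135) mm. The hook is a V open at the top, 10 mm wide along y, flanks at 45 degrees, its lips about 13 mm above this point and 18 mm to front and back. The card's frame hangs between the hooks with 7 mm of room at either side. Axes: the stand's.
- hook_right (a point): The same for the right hook: stand axes (0, -82, 135) mm. Axes are the stand's.
- solder_spool: Bystander: white solder spool, 56 mm across, 32 mm tall, standing beside the cradle. Origin: centre of underside.
- flux_bottle: Bystander: small white bottle with red cone nozzle, 35 mm across, 94 mm tall. Origin: centre of underside.
- driver: Bystander: yellow-handled screwdriver, 155 mm long, lying. Origin: centre of underside.
- felt_marker: Bystander: white felt marker with black cap, 136 mm long, lying. Origin: centre of underside.
- mug: Bystander: teal mug, 85 mm across, 92 mm tall. Origin: centre of underside.
- note_block: Bystander: yellow block of sticky notes, 52 mm square, 16 mm high. Origin: centre of underside.
- violet_tape_roll: Bystander: roll of violet tape, 98 mm across, 24 mm high, lying flat. Origin: centre of underside.

How it is judged (in metres and radians):
On the way, in this order (a step that is already met when the one before it is completed fails the run):
1. the card has been drawn out of the slot: held in the fingers, its lower edge above the slot's mouth (more than 115 mm above the desk) (height (world z) of card_foot above 0.115 m and contact force between card and the fingers above 0.5 N), for 0.2 s.
2. both ends of the bar are down in their hooks (within 6 mm of the seat in height) while the fingers still hold the card (horizontal distance between card_left and hook_left below 0.013 m and z of card_left in the frame of hook_left between -0.006 and 0.006 m and horizontal distance between card_right and hook_right below 0.013 m and z of card_right in the frame of hook_right between -0.006 and 0.006 m and contact force between card and the fingers above 0.5 N), for 0.2 s.
At the end, for the whole second after the job is handed in: The card hangs at rest and upright (within 0.15 rad), let go, its left bar end in the left hook and its right bar end in the right one (component side away from the posts), each marked point of the bar within 13 mm of its hook's seat in plan and 4 mm in height (horizontal distance between card_left and hook_left below 0.013 m and z of card_left in the frame of hook_left between -0.004 and 0.004 m and horizontal distance between card_right and hook_right below 0.013 m and z of card_right in the frame of hook_right between -0.004 and 0.004 m and angle between card_handle's own z axis and vertical below 0.15 rad and linear speed of card below 0.03 m/s and angular speed of card below 0.3 rad/s); the robot touches nothing.
It fails at once if the card is forced against the slot (more than 45 N) (contact force between card and cradle above 45 N).
It fails at once if the card is dropped or banged on the stand (more than 45 N) (contact force between card and stand above 45 N).
It fails at once if a bystander is moved more than 30 mm (distance of any of solder_spool, flux_bottle, driver, felt_marker, mug, note_block, violet_tape_roll from where it was at the start of the episode above 0.03 m).
It also fails if it takes over 48 s, if anything falls off the work surface, if the arm or the gripper's body presses on something with over 40 N, if the wrist force passes 120 N, or if a joint passes its speed limit or range.

### The arm

A 6-joint arm with a two-finger parallel gripper is mounted at the origin on a cart in front of the work surface, level with it; the furniture and walls round the work are solid. World frame = base frame: x ahead of the robot, y to its left, z up, the work surface at z = 0. Lengths are in mm, angles in degrees, forces in N, time in s.
With the tool pointing down it reaches from about 325 to 775 mm from the base axis. Payload 5.5 kg.
Tool frame: the origin (TCP) lies between the finger pads; the fingertips stand 17 mm ahead of it and the grasp point (between the pads) lies 2 mm behind it; z points along the fingers, y is the line along which they close (so a half turn about z gives the same grasp; the last joint's range is limited). The gripper opens to 88 mm and grips with 3 to 60 N. Pads are 20 mm wide; open, the fingers measure 115 mm over their backs; the gripper's body (75 mm by 178 mm) begins 61 mm behind the grasp point.
Start: joints at [73.127, 5.22, 70.514, -0, 104.267, -3.249], TCP at [141.343, 583.128, 239.631] pointing down, gripper open.
Joint ranges: [-164.24, 164.24], [-49.07, 125.15], [9.68, 141.18], [-86.29, 266.29], [3.28, 154.24], [-151.56, 151.56]. Speed limits (degrees/s): [147.25, 147.25, 172.46, 180, 180, 180].

### API

Orientations are given as [roll, pitch, yaw] about the fixed x, y, z axes, in that order (R = Rz(yaw) Ry(pitch) Rx(roll)).
In Python, from rig import telemetry, cams, workorder, nets gives the robot as it stands.
- The arm moves only by the tool drive_tool, never from a script. Its argument "moves" is a list of rows, each an object with "translation": the shift along the tool's x, y, z in mm, a list of three; "rotation": the turn, a rotation vector about the tool's x, y, z in rad, a list of three. In form: [{"translation": [dx, dy, dz], "rotation": [wx, wy, wz]}, ...]. A call has exactly 8 rows; each row shifts and turns the commanded pose from where the row before left it, along the tool's axes as they then stand; what a row does not reach is not made up. A row lasts 1/12 s, in which the tool goes at most 41.7 mm and 7.16 degrees, less where a joint would pass 70% of its speed; a pose out of reach is approached as far as the arm can. A call with a gripper value outside its range is refused whole. "gripper" is the gripper's target within -1 to 1 (fully open at 1, half-way at 0, shut at -1), set as the call begins (left out, the last holds). The fingers move at their own pace and stop on an object; "grip_force" is the grip in N (left out, the last holds). Time passes only in rows, so rows that do not move let the fingers close, or fill a call up. It gives the time, the measured TCP pose, the force, the opening and the grip force at its end, in the units of the state.
- telemetry.state(): the state, without advancing time (a new reading comes with each control period).
- cams.grab_frame(name): name is "scene" or "side" or "wrist"; returns a dict with "pixels" (480x640x3 uint8, red, green, blue), "range_z" (480x640 float32, mm along the optical axis (not along the pixel's ray), 0 where there is no reading), "fx", "fy", "cx", "cy" (pixels), "world_from_camera" (4x4, takes a point from camera to world coordinates). Camera axes: x right, y up, looking along -z (the intrinsics and any distortion apply to the point x, -y, -z); pixel columns grow to the right and rows downward; lengths in mm; the calibration is good to about 2 mm. The wrist camera is an equidistant fisheye: a pixel r from the principal point sees the ray r / f radians off the axis. A picture is of the moment at which its call begins.
- workorder.hand_in(): hands the job in; it is judged then, once.
Trained networks look in a picture, given as the dict that the camera call returned (one of the last four; its "shot" number tells which), for a name from the list of things; names that differ only in an ending like _2 or _b are one class to them, and where a whole thing is asked for, a point or a joint stands for the part that bears it (a point fixed in the world has none). Each returns a list of dicts, best first, with "p" (0 to 1); they miss things now and then, are a little off and sometimes report something else, mostly with a low value. They report only what shows in the picture. A call takes as long as a camera call.
- nets.spot_in(thing, picture): "extent" ([left, top, width, height] in pixels, round what is visible of it).
- nets.trace(thing, picture): "region" (480x640 bool, what is visible of it) and "extent" ([left, top, width, height] in pixels, round what is visible of it).
The state is a dict: "time": time; "joint_positions": joint angles; "joint_velocities": joint speeds; "effort": joint torques, N m; "tcp_pos": TCP position; "tool_rot": TCP orientation; "contact_force": force on the tool from outside, world axes, zero at the start; "ft_torque": the same for the moment, N m; "grip_width": finger opening in mm; "finger_force": force on a finger pad.
Only numpy, scipy, OpenCV 4.12 (cv2) and the standard library are available. Lean on these libraries where they do the work, as an engineer would, in place of code of your own. Each camera call takes 0.05 s, during which the arm holds its last target. There are 200 camera calls.

## Working session

There is one attempt and no reset: what is moved stays moved. The work goes in short steps, Python scripts to look and compute and a tool call to move; the robot and the scene stay as the last step left them, time stands still between calls to the robot, and variables do not carry over. Pictures are saved under pics/ and viewed, at most 10 in all, crops included, and the job is handed in when it is done.

Besides the shell and the picture viewer there is one more tool, called after "Call:" in YAML: its name, and indented under it one key for each argument. drive_tool: Moves the arm, as the interface text tells. Its arguments: {"type":"object","properties":{"moves":{"type":"array","items":{"type":"object","properties":{"translation":{"type":"array","items":{"type":"number"}},"rotation":{"type":"array","items":{"type":"number"}}}}},"gripper":{"type":"number"},"grip_force":{"type":"number"}},"required":["moves"]}

```bash
mkdir -p pics; ls
python3 - <<'E'
from rig import telemetry,cams,nets
import cv2,numpy as np
print(telemetry.state())
for n in("scene","side"):
    f=cams.grab_frame(n); cv2.imwrite(f"pics/{n}0.png",f["pixels"][...,::-1])
    np.savez(f"{n}0.npz",**{k:v for k,v in f.items()})
    print(n,f["fx"],f["cx"],f["cy"],np.round(f["world_from_camera"],3).tolist(),[k for k in f])
    for t in("card_handle","cradle","stand","mug","flux_bottle","solder_spool"):
        r=nets.spot_in(t,f); print(t,[(np.round(a["extent"]).tolist(),round(a["p"],2)) for a in r[:2]])
E
```

```text
pics
{'time': 0.0, 'joint_positions': array([ 7.31263578e+01,  5.26370828e+00,  7.05805103e+01, -1.28310600e-03,
        1.04268248e+02, -3.24857811e+00]), 'joint_velocities': array([-0.02615652,  0.06439616, -0.04188959,  0.01790092, -0.00218642,
       -0.00767242]), 'effort': array([ 1.05133709e-03, -4.46448612e+01, -4.06449258e+01,  7.00266310e-02,
        2.94209272e-02, -1.18465432e-04]), 'tcp_pos': array([141.27043732, 582.85665675, 238.51409322]), 'tool_rot': array([-1.79887644e+02, -5.13110901e-03,  1.66374616e+02]), 'contact_force': array([-0.53605069, -1.01188245,  0.35613277]), 'ft_torque': array([0.02158076, 0.05111698, 0.02378807]), 'finger_force': 0.0, 'grip_width': 87.7620273661659}
scene 513.216565823187 307.81907425178525 245.59597540655798 [[0.725, 0.367, -0.583, -182.458], [-0.688, 0.357, -0.632, -849.446], [-0.024, 0.859, 0.512, 749.309], [0.0, 0.0, 0.0, 1.0]] ['pixels', 'range_z', 'fx', 'fy', 'cx', 'cy', 'world_from_camera', 'shot']
card_handle [([209.0, 190.0, 50.0, 28.0], 0.87)]
cradle [([202.0, 195.0, 80.0, 59.0], 0.63), ([211.0, 188.0, 49.0, 30.0], 0.52)]
stand [([316.0, 288.0, 116.0, 128.0], 0.95)]
mug [([307.0, 211.0, 33.0, 43.0], 0.56)]
flux_bottle [([245.0, 258.0, 16.0, 33.0], 0.84)]
solder_spool [([258.0, 246.0, 20.0, 21.0], 0.71)]
side 440.0036437880874 316.79535344539045 253.80604982694024 [[0.854, 0.358, -0.379, -3.381], [-0.521, 0.562, -0.643, -955.863], [-0.017, 0.746, 0.666, 1033.055], [0.0, 0.0, 0.0, 1.0]] ['pixels', 'range_z', 'fx', 'fy', 'cx', 'cy', 'world_from_camera', 'shot']
card_handle [([267.0, 186.0, 21.0, 20.0], 0.72)]
cradle [([258.0, 189.0, 60.0, 48.0], 0.88)]
stand [([310.0, 298.0, 73.0, 98.0], 0.82)]
mug [([332.0, 212.0, 23.0, 35.0], 0.98), ([266.0, 188.0, 22.0, 18.0], 0.57)]
flux_bottle [([275.0, 259.0, 9.0, 19.0], 0.72)]
solder_spool [([289.0, 236.0, 17.0, 18.0], 0.62), ([310.0, 302.0, 74.0, 97.0], 0.35)]
```

```bash
cat > h.py <<'E'
import numpy as np,cv2
from scipy.spatial.transform import Rotation as Ro
def cloud(f):
    "world points per pixel, NaN where no reading (pinhole cameras)"
    z=f["range_z"].astype(float); v,u=np.mgrid[:480,:640]
    z=np.where(z>0,z,np.nan)
    P=np.stack([(u-f["cx"])/f["fx"]*z,-(v-f["cy"])/f["fy"]*z,-z],-1)
    W=np.array(f["world_from_camera"]); return P@W[:3,:3].T+W[:3,3]
def fish(f):
    z=f["range_z"].astype(float); v,u=np.mgrid[:480,:640]
    z=np.where(z>0,z,np.nan)
    a=(u-f["cx"])/f["fx"]; b=(v-f["cy"])/f["fy"]; r=np.hypot(a,b)+1e-9
    k=np.tan(np.minimum(r,1.5))/r
    P=np.stack([a*k*z,-b*k*z,-z],-1)
    W=np.array(f["world_from_camera"]); return P@W[:3,:3].T+W[:3,3]
E
python3 - <<'E'
import numpy as np,cv2
from h import *
f=np.load("scene0.npz"); g=np.load("side0.npz")
a=cv2.resize(f["pixels"][160:430,170:450],None,fx=2,fy=2)
b=cv2.resize(g["pixels"][160:430,230:410],None,fx=2,fy=2)
im=np.hstack([a[:,:520],b[:,:280]]) 
cv2.imwrite("pics/a.png",im[...,::-1])
for n,F in(("scene",f),("side",g)):
    C=cloud(F); h=cv2.cvtColor(F["pixels"],cv2.COLOR_RGB2HSV).astype(int)
    H,S,V=h[...,0],h[...,1],h[...,2]
    z=C[...,2]
    for nm,m in(("red",((H<6)|(H>174))&(S>130)&(V>60)&(z>85)),("orange",(H>=7)&(H<20)&(S>130)&(z>110))):
        P=C[m]; P=P[~np.isnan(P[:,0])]
        print(n,nm,len(P),np.round(P.mean(0)),np.round(np.percentile(P,[2,98],axis=0)).tolist())
E
```

```text
scene red 540 [591. 129. 168.] [[128.0, -526.0, 95.0], [1107.0, 529.0, 509.0]]
scene orange 200 [ 489. -297.  206.] [[391.0, -522.0, 129.0], [822.0, 286.0, 600.0]]
side red 457 [341. 328. 275.] [[106.0, -527.0, 107.0], [906.0, 551.0, 508.0]]
side orange 124 [ 406. -354.  146.] [[164.0, -464.0, 127.0], [439.0, 559.0, 318.0]]
```

View pics/a.png

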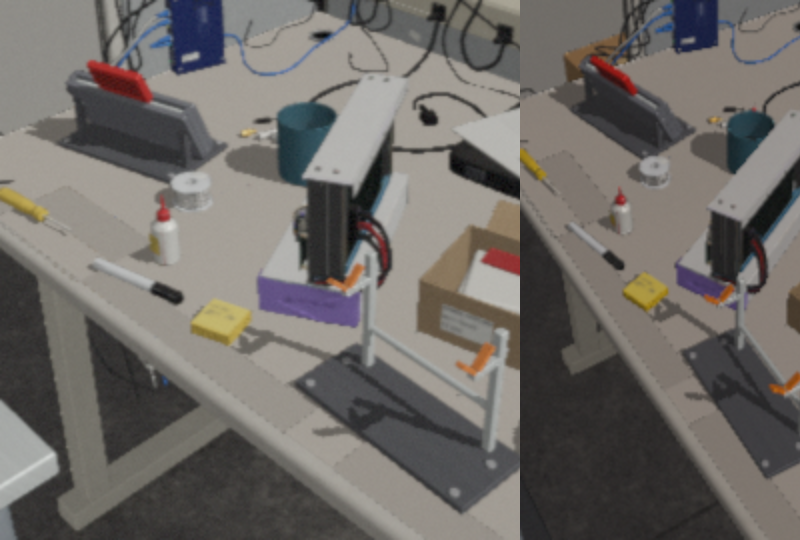

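The left crop shows the red handle in the cradle at scene px (230,200) and the stand at (375,350), with its orange hooks at (344,299) and (410,340). A tall rack on a violet-fronted box stands between them. Next I'll measure those areas.

Run:
```python
from h import *
f=np.load("scene0.npz"); g=np.load("side0.npz")
def rep(nm,P):
    P=P[~np.isnan(P[:,0])]; 
    if len(P)<3: print(nm,len(P)); return
    m=np.median(P,0); P=P[np.linalg.norm(P-m,axis=1)<150]
    w=np.linalg.svd(P-P.mean(0),full_matrices=False)[2]
    pr=(P-P.mean(0))@w[0]; 
    print(nm,len(P),np.round(P.mean(0)),np.round(np.percentile(P,[2,98],axis=0)).tolist(),"axis",np.round(w[0],3),"len",round(np.ptp(pr)),"n",np.round(w[2],3))
for n,F,rb,o1,o2 in(("scene",f,(185,222,205,262),(285,308,328,362),(325,350,395,422)),("side",g,(183,210,262,295),(297,315,315,345),(340,362,350,385))):
    C=cloud(F); h=cv2.cvtColor(F["pixels"],cv2.COLOR_RGB2HSV).astype(int)
    H,S=h[...,0],h[...,1]; 
    for nm,r,m in(("red",rb,((H<6)|(H>174))&(S>130)),("oL",o1,(H>=4)&(H<20)&(S>130)),("oR",o2,(H>=4)&(H<20)&(S>130))):
        k=np.zeros_like(m); k[r[0]:r[1],r[2]:r[3]]=1
        rep(n+nm,C[m&k])
# heights on a world grid, obstacles
C=np.concatenate([cloud(f).reshape(-1,3),cloud(g).reshape(-1,3)]); C=C[~np.isnan(C[:,0])]
x0,x1,y0,y1=0,900,-520,640; s=40
C=C[(C[:,0]>x0)&(C[:,0]<x1)&(C[:,1]>y0)&(C[:,1]<y1)]
A=np.full(((x1-x0)//s,(y1-y0)//s),-99.)
np.maximum.at(A,(((C[:,0]-x0)//s).astype(int),((C[:,1]-y0)//s).astype(int)),C[:,2])
print("cols y from",y0); 
print("     "," ".join(f"{y0+s*j:4d}" for j in range(A.shape[1])))
for i,r in enumerate(A): print(f"{x0+s*i:4d}:"," ".join(f"{int(v):4d}" for v in r))
```

```text
scenered 363 [544. 257. 128.] [[528.0, 218.0, 99.0], [567.0, 305.0, 147.0]] axis [-0.27   0.962  0.052] len 97 n [0.908 0.236 0.347]
sceneoL 74 [ 427. -288.  131.] [[398.0, -300.0, 58.0], [488.0, -216.0, 147.0]] axis [-0.538 -0.586  0.606] len 158 n [-0.074 -0.684 -0.726]
sceneoR 96 [ 415. -459.  139.] [[389.0, -464.0, 130.0], [429.0, -454.0, 148.0]] axis [-0.999 -0.008 -0.042] len 40 n [-0.009  1.     0.015]
sidered 156 [546. 253. 133.] [[528.0, 215.0, 101.0], [571.0, 306.0, 150.0]] axis [-0.317  0.927  0.202] len 103 n [0.905 0.233 0.355]
sideoL 51 [ 423. -296.  138.] [[399.0, -301.0, 129.0], [441.0, -291.0, 150.0]] axis [-0.735 -0.421  0.532] len 138 n [ 0.061 -0.822 -0.566]
sideoR 70 [ 413. -460.  139.] [[390.0, -465.0, 125.0], [434.0, -454.0, 149.0]] axis [-0.986 -0.009  0.169] len 51 n [-0.013 -0.991 -0.13 ]Traceback (most recent call last):
  File "<stdin>", line 21, in <module>
IndexError: index 22 is out of bounds for axis 0 with size 22
```

Run:
```python
from h import *
f=np.load("scene0.npz"); g=np.load("side0.npz")
C=np.concatenate([cloud(f).reshape(-1,3),cloud(g).reshape(-1,3)]); C=C[~np.isnan(C[:,0])]
x0,x1,y0,y1=80,880,-520,600; s=40
C=C[(C[:,0]>x0)&(C[:,0]<x1-1)&(C[:,1]>y0)&(C[:,1]<y1-1)]
A=np.full(((x1-x0)//s,(y1-y0)//s),-99.)
np.maximum.at(A,(((C[:,0]-x0)//s).astype(int),((C[:,1]-y0)//s).astype(int)),C[:,2])
print("     "," ".join(f"{y0+s*j:4d}" for j in range(A.shape[1])))
for i,r in enumerate(A): print(f"{x0+s*i:4d}:"," ".join(f"{int(v):4d}" for v in r))
# posts / hooks tips detail
for F in(f,g):
    P=cloud(F).reshape(-1,3)
    for nm,y in(("L",-296),("R",-460)):
        Q=P[(abs(P[:,1]-y)<14)&(P[:,0]>380)&(P[:,0]<470)&(P[:,2]>120)&(P[:,2]<170)]
        o=Q[(Q[:,2]<151)&(Q[:,0]<432)]; p=Q[Q[:,2]>150]
        print(nm,len(o),np.round(np.median(o,0)),np.round(np.percentile(o,[3,97],axis=0)).tolist(),"post",len(p),np.round(p.mean(0)) if len(p) else 0)
```

```text
-520 -480 -440 -400 -360 -320 -280 -240 -200 -160 -120  -80  -40    0   40   80  120  160  200  240  280  320  360  400  440  480  520  560
  80:  -99  -99  -99  -99  -99  -99  -99  -99    3    5    6  198  215  210   14    5    4  533  560  567  574  575  576  574  -99  349  605  619
 120:  -99  -99  -99  -99  -99  -99  -99  -99    1    6    6    5    6    7    6    6    4   -1  -99  -99  -99  548  572  574  558  557  612  616
 160:  -99  -99  -99  -99  -99  -99  -99  -99  -99  -99  -99  -99  -99  -99  -99  -99  -99  -99  -99  -99  -99  -99  -99  550  560  588  619  619
 200:  -99  -99  -99  -99  -99  -99  -99  -99  -99  -99  -99  -99  -99  -99  -99  -99  -99  -99  -99  -99  -99  -99  -99  -99  -99  -99  600  614
 240:  -99  -99  -99  -99  -99  -99  -99  -99  -99  -99  -99  -99  -99  -99  -99  -99  -99  -99  -99  -99  -99  -99  -99  -99  -99  -99  -99  -99
 280:    4    4    4    6    7    5    3    2    3    3    5    3    4    5    3    3    6    6    4    6    4    4    4    4    2  -99  -99  -99
 320:    6    5    6    7    5    7    6    7    7   17   15    7    6   18   18    
[... 1669 characters left out ...]
800:  402  400  402  401  831  825  818  812  805  797  790  785  777  761  761  757  724  724  724  724  721  714  707  701  399  399  679  182
 840:  751  751  750  827  826  400  400  400  399  400  400  401  717  717  716  722  723  724  723  723  715  406  120  398  397  648  676  -99
L 100 [ 422. -297.  134.] [[398.0, -300.0, 122.0], [431.0, -291.0, 146.0]] post 21 [ 451. -296.  154.]
R 171 [ 417. -460.  135.] [[389.0, -464.0, 122.0], [430.0, -453.0, 147.0]] post 29 [ 443. -460.  153.]
L 59 [ 420. -297.  135.] [[399.0, -300.0, 122.0], [431.0, -290.0, 147.0]] post 15 [ 452. -298.  154.]
R 97 [ 417. -461.  137.] [[390.0, -464.0, 124.0], [431.0, -454.0, 149.0]] post 19 [ 444. -461.  154.]
```

```bash
cat >> h.py <<'E'
from scipy.linalg import fractional_matrix_power as fmp
def T(R,p): M=np.eye(4); M[:3,:3]=R; M[:3,3]=p; return M
def cur(s): return T(Ro.from_euler("xyz",s["tool_rot"],degrees=True).as_matrix(),s["tcp_pos"])
def goal(psi,lean,p):
    "tool on card: x=card y, z=-card z; psi=yaw of card x (deg), lean to front (deg)"
    c=Ro.from_euler("ZY",[psi,-lean],degrees=True).as_matrix()
    return T(np.stack([c[:,1],c[:,0],-c[:,2]],1),p),c
def rows(A,B,n):
    "n equal screw rows from pose A to B"
    D=np.real(fmp(np.linalg.inv(A)@B,1/n)); path=[(A@np.linalg.matrix_power(D,k))[:3,3].round() .tolist() for k in range(0,n+1,4)]
    print(n,"rows t",D[:3,3].round(2),"w",Ro.from_matrix(D[:3,:3]).as_rotvec().round(4),"path",path)
E
python3 - <<'E'
from h import *
from rig import telemetry
A=cur(telemetry.state())
B,c=goal(15.3,25,[0,0,0]); print(c)
B[:3,3]=np.array([547,256,124])+130*c[:,2]; print(B[:3,3])
rows(A,B,16)
E
```

```text
[[ 0.8741859  -0.26387305 -0.40763958]
 [ 0.2391502   0.96455742 -0.11151757]
 [ 0.42261826  0.          0.90630779]]
[494.00685466 241.50271594 241.82001231]
16 rows t [-32.12  -1.25   0.91] w [-0.0246 -0.0145  0.0655] path [[141.0, 583.0, 240.0], [261.0, 536.0, 238.0], [364.0, 460.0, 241.0], [443.0, 359.0, 243.0], [494.0, 242.0, 242.0]]
```

Call:
drive_tool:
  moves:
    - {"translation":[-32.1,-1.25,0.9],"rotation":[-0.0246,-0.0145,0.0655]}
    - {"translation":[-32.1,-1.25,0.9],"rotation":[-0.0246,-0.0145,0.0655]}
    - {"translation":[-32.1,-1.25,0.9],"rotation":[-0.0246,-0.0145,0.0655]}
    - {"translation":[-32.1,-1.25,0.9],"rotation":[-0.0246,-0.0145,0.0655]}
    - {"translation":[-32.1,-1.25,0.9],"rotation":[-0.0246,-0.0145,0.0655]}
    - {"translation":[-32.1,-1.25,0.9],"rotation":[-0.0246,-0.0145,0.0655]}
    - {"translation":[-32.1,-1.25,0.9],"rotation":[-0.0246,-0.0145,0.0655]}
    - {"translation":[-32.1,-1.25,0.9],"rotation":[-0.0246,-0.0145,0.0655]}
  gripper: 1

```text
time: 1.37
tcp_pos: [364.9, 458.9, 240.7]
tool_rot: [167.4, 3.4, 135.7]
contact_force: [-0.1, -0.3, -0.3]
grip_width: 87.7
finger_force: 0.0
```

Call:
drive_tool:
  moves:
    - {"translation":[-32.1,-1.25,0.9],"rotation":[-0.0246,-0.0145,0.0655]}
    - {"translation":[-32.1,-1.25,0.9],"rotation":[-0.0246,-0.0145,0.0655]}
    - {"translation":[-32.1,-1.25,0.9],"rotation":[-0.0246,-0.0145,0.0655]}
    - {"translation":[-32.1,-1.25,0.9],"rotation":[-0.0246,-0.0145,0.0655]}
    - {"translation":[-32.1,-1.25,0.9],"rotation":[-0.0246,-0.0145,0.0655]}
    - {"translation":[-32.1,-1.25,0.9],"rotation":[-0.0246,-0.0145,0.0655]}
    - {"translation":[-32.1,-1.25,0.9],"rotation":[-0.0246,-0.0145,0.0655]}
    - {"translation":[-32.1,-1.25,0.9],"rotation":[-0.0246,-0.0145,0.0655]}

```text
time: 2.03
tcp_pos: [494.4, 240.2, 242.1]
tool_rot: [154.9, -0.0, 105.1]
contact_force: [0.5, -0.3, 0.1]
grip_width: 87.8
finger_force: 0.0
```

```bash
cat > w.py <<'E'
import sys
from h import *
from rig import telemetry,cams
f=cams.grab_frame("wrist"); n=sys.argv[1]
s=telemetry.state(); print(s["tcp_pos"].round(1),s["tool_rot"].round(2))
np.savez(n+".npz",**f); cv2.imwrite(f"pics/{n}.png",f["pixels"][...,::-1])
print(f["fx"],f["cx"],f["cy"],np.isfinite(fish(f)[...,0]).mean())
E
python3 w.py w1
python3 - <<'E'
from h import *
f=dict(np.load("w1.npz")); C=fish(f)
h=cv2.cvtColor(f["pixels"],cv2.COLOR_RGB2HSV).astype(int)
m=((h[...,0]<6)|(h[...,0]>174))&(h[...,1]>120)
k,l,st,_=cv2.connectedComponentsWithStats(m.astype(np.uint8))
for i in range(1,k):
    if st[i,4]<300: continue
    P=C[l==i]; P=P[~np.isnan(P[:,0])]
    if len(P): print(st[i],len(P),np.median(P,0).round(1))
E
```

```text
[495.4 235.9 241.7] [1.5488e+02 1.1000e-01 1.0472e+02]
371.64829954431775 317.6119773618236 236.3680850099933 0.92919921875
[ 314  159   24  141 2522] 2510 [541.7 263.2 144.6]
[146 273  70  55 730] 725 [436.8 236.2 247.4]
[  0 284  57  84 850] 848 [388.3 244.4 286.4]
[578 284  62  85 898] 892 [517.4 279.7 349.2]
[150 361  41  45 882] 879 [432.  221.1 274.3]
[  61  433  378   47 5784] 58 [437.4 246.8 332. ]
```

View pics/w1.png

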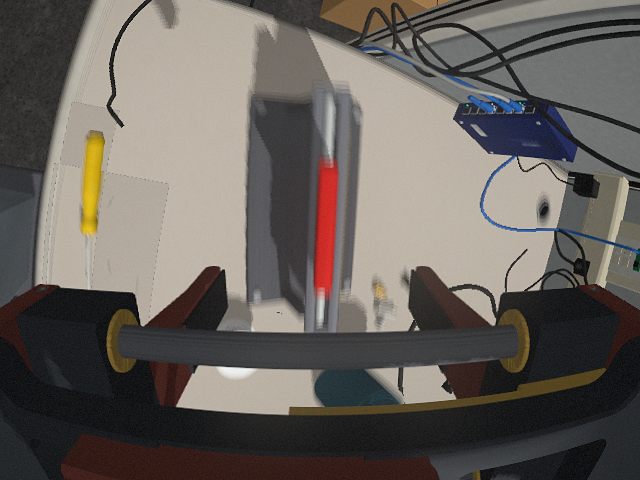

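The handle shows at px (326,230), red and nearly upright in the image, with the aluminium bar ends at (327,120) and (322,310). The shot is slightly motion-blurred, so I'll re-measure at rest.

```bash
cat > red.py <<'E'
import sys
from h import *
from rig import telemetry
f=dict(np.load(sys.argv[1]+".npz")); C=fish(f); A=cur(telemetry.state())
h=cv2.cvtColor(f["pixels"],cv2.COLOR_RGB2HSV).astype(int)
m=((h[...,0]<6)|(h[...,0]>174))&(h[...,1]>120)
k,l,st,ce=cv2.connectedComponentsWithStats(m.astype(np.uint8))
c=[i for i in range(1,k) if st[i,4]>600 and abs(ce[i][0]-326)<40 and 50<ce[i][1]<300]
i=max(c,key=lambda i:st[i,4])
P=C[l==i]; P=P[~np.isnan(P[:,0])]
Q=(P-A[:3,3])@A[:3,:3]   # tool frame
lo,hi=np.percentile(Q,[1,99],axis=0); print("tool frame lo",lo.round(1),"hi",hi.round(1))
xm=(lo[0]+hi[0])/2
# per-slice y edges of the near (top) face
top=Q[Q[:,2]<np.percentile(Q[:,2],50)+6] 
xs=np.arange(xm-38,xm+39,8); L=[]
for x in xs:
    q=top[abs(top[:,0]-x)<4]
    if len(q)>8: L.append((x,np.percentile(q[:,1],4),np.percentile(q[:,1],96),np.median(q[:,2])))
L=np.array(L); print(L.round(1))
ym=(L[:,1]+L[:,2])/2
print("x centre",round(xm,1),"slope y(x)",np.polyfit(L[:,0],ym,1),"slope z(x)",np.polyfit(L[:,0],L[:,3],1))
fc=(np.array([xm,ym.mean(),L[:,3].mean()]))@A[:3,:3].T+A[:3,3]; print("top face centre world",fc.round(1))
E
python3 w.py w2; python3 red.py w2
```

```text
[494.5 238.2 241.8] [1.5497e+02 5.0000e-02 1.0497e+02]
371.64829954431775 317.6119773618236 236.3680850099933 0.929072265625
tool frame lo [-31.9  -2.5 108.1] hi [ 60.7  12.8 121.3]
[[-2.360e+01 -2.500e+00  9.800e+00  1.095e+02]
 [-1.560e+01 -1.800e+00  1.040e+01  1.095e+02]
 [-7.600e+00 -1.700e+00  1.090e+01  1.096e+02]
 [ 4.000e-01 -1.700e+00  1.100e+01  1.097e+02]
 [ 8.400e+00 -1.600e+00  1.170e+01  1.098e+02]
 [ 1.640e+01 -9.000e-01  1.160e+01  1.099e+02]
 [ 2.440e+01 -9.000e-01  1.180e+01  1.100e+02]
 [ 3.240e+01 -9.000e-01  1.220e+01  1.101e+02]
 [ 4.040e+01 -2.000e-01  1.220e+01  1.103e+02]
 [ 4.840e+01 -1.000e-01  1.280e+01  1.103e+02]]
x centre 14.4 slope y(x) [0.0335748  4.69644846] slope z(x) [1.25166737e-02 1.09716555e+02]
top face centre world [540.2 265.2 144.4]
```

Call:
drive_tool:
  moves:
    - {"translation":[3.6,1.2,15],"rotation":[0,0,0.0165]}
    - {"translation":[3.6,1.2,15],"rotation":[0,0,0.0165]}
    - {"translation":[3.6,1.2,15],"rotation":[0,0,0]}
    - {"translation":[3.6,1.2,15],"rotation":[0,0,0]}
    - {"translation":[0,0,0]}
    - {"translation":[0,0,0]}
    - {"translation":[0,0,0]}
    - {"translation":[0,0,0]}

```text
invalid input
```

```bash
python3 w.py w3; python3 red.py w3
```

```text
[494.1 240.  242.1] [ 1.5500e+02 -1.0000e-02  1.0515e+02]
371.64829954431775 317.6119773618236 236.3680850099933 0.9293815104166666
tool frame lo [-33.3  -2.2 108.2] hi [ 58.7  12.6 121. ]
[[-2.530e+01 -2.200e+00  1.020e+01  1.096e+02]
 [-1.730e+01 -2.100e+00  1.030e+01  1.096e+02]
 [-9.300e+00 -2.100e+00  1.070e+01  1.098e+02]
 [-1.300e+00 -1.400e+00  1.140e+01  1.099e+02]
 [ 6.700e+00 -1.300e+00  1.130e+01  1.100e+02]
 [ 1.470e+01 -1.300e+00  1.180e+01  1.101e+02]
 [ 2.270e+01 -1.300e+00  1.190e+01  1.102e+02]
 [ 3.070e+01 -6.000e-01  1.250e+01  1.104e+02]
 [ 3.870e+01 -6.000e-01  1.250e+01  1.105e+02]
 [ 4.670e+01  1.000e-01  1.250e+01  1.107e+02]]
x centre 12.7 slope y(x) [0.03253491 4.76782137] slope z(x) [1.57376399e-02 1.09912853e+02]
top face centre world [540.2 265.6 144.5]
```

Call:
drive_tool:
  moves:
    - {"translation":[3.2,1.2,15],"rotation":[0,0,0.0165]}
    - {"translation":[3.2,1.2,15],"rotation":[0,0,0.0165]}
    - {"translation":[3.2,1.2,15],"rotation":[0,0,0]}
    - {"translation":[3.2,1.2,15],"rotation":[0,0,0]}
    - {"translation":[0,0,0],"rotation":[0,0,0]}
    - {"translation":[0,0,0],"rotation":[0,0,0]}
    - {"translation":[0,0,0],"rotation":[0,0,0]}
    - {"translation":[0,0,0],"rotation":[0,0,0]}

```text
time: 2.85
tcp_pos: [519.4, 262.4, 191.2]
tool_rot: [154.9, -0.8, 103.7]
contact_force: [0.5, 0.2, 0.3]
grip_width: 88.2
finger_force: 0.0
```

```bash
python3 w.py w4; python3 red.py w4
```

```text
[519.5 262.2 191.2] [154.92  -0.83 103.64]
371.64829954431775 317.6119773618236 236.3680850099933 0.9289713541666667
tool frame lo [-39.9  -7.4  49.5] hi [44.3  6.1 81.4]
[[-35.8  -7.    5.5  50.5]
 [-27.8  -7.4   5.9  50.7]
 [-19.8  -6.8   5.3  50.9]
 [-11.8  -7.    5.4  51. ]
 [ -3.8  -7.1   5.5  51.1]
 [  4.2  -6.6   5.6  51.4]
 [ 12.2  -7.1   5.6  51.4]
 [ 20.2  -6.5   5.5  51.7]
 [ 28.2  -6.6   5.9  51.7]
 [ 36.2  -6.4   5.4  51.8]]
x centre 2.2 slope y(x) [ 0.00524026 -0.64618557] slope z(x) [1.80956685e-02 5.12303633e+01]
top face centre world [539.3 270.  144.6]
```

View pics/w4.png

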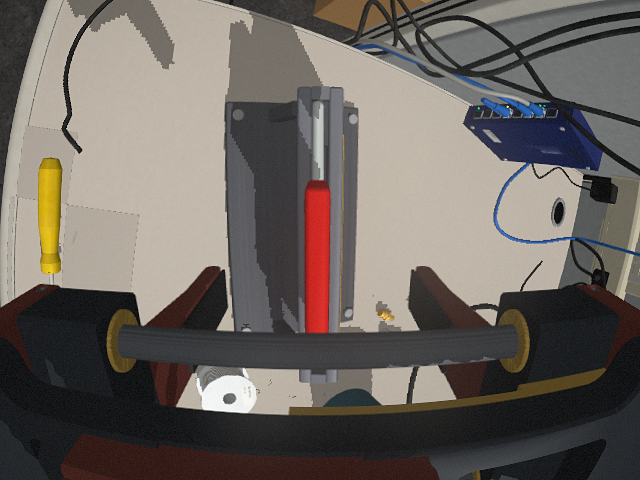

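Handle at px (317,260), now straight and central between the fingers at (215,290) and (425,290). I'll go down and close.

Call:
drive_tool:
  moves:
    - {"translation":[0,-0.6,14],"rotation":[0,-0.0145,0.005]}
    - {"translation":[0,0,14],"rotation":[0,0,0]}
    - {"translation":[0,0,14],"rotation":[0,0,0]}
    - {"translation":[0,0,14],"rotation":[0,0,0]}
    - {"translation":[0,0,12],"rotation":[0,0,0]}
    - {"translation":[0,0,6],"rotation":[0,0,0]}
    - {"translation":[0,0,0],"rotation":[0,0,0]}
    - {"translation":[0,0,0],"rotation":[0,0,0]}

```text
time: 3.57
tcp_pos: [549.1, 269.1, 122.0]
tool_rot: [155.1, -0.2, 103.0]
contact_force: [-1.5, -0.1, 0.1]
grip_width: 87.9
finger_force: 0.0
```

Call:
drive_tool:
  moves:
    - {"translation":[0,0,0],"rotation":[0,0,0]}
    - {"translation":[0,0,0],"rotation":[0,0,0]}
    - {"translation":[0,0,0],"rotation":[0,0,0]}
    - {"translation":[0,0,0],"rotation":[0,0,0]}
    - {"translation":[0,0,0],"rotation":[0,0,0]}
    - {"translation":[0,0,0],"rotation":[0,0,0]}
    - {"translation":[0,0,0],"rotation":[0,0,0]}
    - {"translation":[0,0,0],"rotation":[0,0,0]}
  gripper: -0.5
  grip_force: 10

```text
time: 4.23
tcp_pos: [549.1, 269.1, 122.3]
tool_rot: [155.0, -0.2, 103.0]
contact_force: [-0.1, -0.4, 0.1]
grip_width: 38.0
finger_force: 0.0
```

Call:
drive_tool:
  moves:
    - {"translation":[0,0,0],"rotation":[0,0,0]}
    - {"translation":[0,0,0],"rotation":[0,0,0]}
    - {"translation":[0,0,0],"rotation":[0,0,0]}
    - {"translation":[0,0,0],"rotation":[0,0,0]}
    - {"translation":[0,0,0],"rotation":[0,0,0]}
    - {"translation":[0,0,0],"rotation":[0,0,0]}
    - {"translation":[0,0,0],"rotation":[0,0,0]}
    - {"translation":[0,0,0],"rotation":[0,0,0]}
  gripper: -1
  grip_force: 10

```text
time: 4.9
tcp_pos: [549.9, 269.3, 123.0]
tool_rot: [154.9, -0.2, 103.0]
contact_force: [4.9, 1.7, -0.9]
grip_width: 14.3
finger_force: 10.0
```

Call:
drive_tool:
  moves:
    - {"translation":[0,0.8,0],"rotation":[0,0,0]}
    - {"translation":[0,0,0],"rotation":[0,0,0]}
    - {"translation":[0,0,0],"rotation":[0,0,0]}
    - {"translation":[0,0,0],"rotation":[0,0,0]}
    - {"translation":[0,0,0],"rotation":[0,0,0]}
    - {"translation":[0,0,0],"rotation":[0,0,0]}
    - {"translation":[0,0,0],"rotation":[0,0,0]}
    - {"translation":[0,0,0],"rotation":[0,0,0]}
  gripper: -1
  grip_force: 35

```text
time: 5.57
tcp_pos: [550.0, 269.3, 122.9]
tool_rot: [155.0, -0.2, 103.0]
contact_force: [2.4, 0.7, 1.8]
grip_width: 14.2
finger_force: 35.0
```

Call:
drive_tool:
  moves:
    - {"translation":[0,0.3,-2],"rotation":[0,0,0]}
    - {"translation":[0,0,-2],"rotation":[0,0,0]}
    - {"translation":[0,0,-2],"rotation":[0,0,0]}
    - {"translation":[0,0,-2],"rotation":[0,0,0]}
    - {"translation":[0,0,-2],"rotation":[0,0,0]}
    - {"translation":[0,0,-2],"rotation":[0,0,0]}
    - {"translation":[0,0,-2],"rotation":[0,0,0]}
    - {"translation":[0,0,-2],"rotation":[0,0,0]}

```text
time: 6.23
tcp_pos: [543.8, 267.7, 136.7]
tool_rot: [155.0, -0.2, 103.0]
contact_force: [6.7, 1.9, -2.3]
grip_width: 13.9
finger_force: 35.0
```

Call:
drive_tool:
  moves:
    - {"translation":[0,0.8,-3],"rotation":[0,0,0]}
    - {"translation":[0,0,-3],"rotation":[0,0,0]}
    - {"translation":[0,0,-3],"rotation":[0,0,0]}
    - {"translation":[0,0,-3],"rotation":[0,0,0]}
    - {"translation":[0,0,-3],"rotation":[0,0,0]}
    - {"translation":[0,0,-3],"rotation":[0,0,0]}
    - {"translation":[0,0,-3],"rotation":[0,0,0]}
    - {"translation":[0,0,-3],"rotation":[0,0,0]}

```text
time: 6.9
tcp_pos: [533.8, 265.5, 159.1]
tool_rot: [155.1, -0.2, 103.0]
contact_force: [1.6, 0.8, -2.2]
grip_width: 14.1
finger_force: 35.0
```

Call:
drive_tool:
  moves:
    - {"translation":[0,0.2,-4],"rotation":[0,0,0]}
    - {"translation":[0,0,-4],"rotation":[0,0,0]}
    - {"translation":[0,0,-4],"rotation":[0,0,0]}
    - {"translation":[0,0,-4],"rotation":[0,0,0]}
    - {"translation":[0,0,-4],"rotation":[0,0,0]}
    - {"translation":[0,0,-4],"rotation":[0,0,0]}
    - {"translation":[0,0,-4],"rotation":[0,0,0]}
    - {"translation":[0,0,-4],"rotation":[0,0,0]}

```text
time: 7.57
tcp_pos: [521.3, 262.5, 188.8]
tool_rot: [155.0, -0.2, 103.0]
contact_force: [-0.4, -0.4, -1.8]
grip_width: 13.2
finger_force: 35.0
```

Call:
drive_tool:
  moves:
    - {"translation":[0,0,-4],"rotation":[0,0,0]}
    - {"translation":[0,0,-4],"rotation":[0,0,0]}
    - {"translation":[0,0,-4],"rotation":[0,0,0]}
    - {"translation":[0,0,-4],"rotation":[0,0,0]}
    - {"translation":[0,0,-6],"rotation":[0,0,0]}
    - {"translation":[0,0,-8],"rotation":[0,0,0]}
    - {"translation":[0,0,-8],"rotation":[0,0,0]}
    - {"translation":[0,0,-8],"rotation":[0,0,0]}

```text
time: 8.23
tcp_pos: [502.3, 258.0, 231.2]
tool_rot: [155.0, -0.2, 103.0]
contact_force: [-0.0, -0.1, -2.0]
grip_width: 13.7
finger_force: 35.0
```

Run:
```python
from h import *
from rig import telemetry
A=cur(telemetry.state())
M,_=goal(13,0,[500,180,350]); rows(A,M,8)
B,_=goal(-2.8,0,[412,-378,350]); rows(M,B,20)
```

```text
8 rows t [ -9.41   1.23 -15.14] w [ 0.0545 -0.0004 -0.0001] path [[502.0, 258.0, 231.0], [495.0, 218.0, 289.0], [500.0, 180.0, 350.0]]
20 rows t [-27.44  -7.07   0.  ] w [0.     0.     0.0138] path [[500.0, 180.0, 350.0], [495.0, 67.0, 350.0], [483.0, -46.0, 350.0], [466.0, -158.0, 350.0], [442.0, -269.0, 350.0], [412.0, -378.0, 350.0]]
```

Call:
drive_tool:
  moves:
    - {"translation":[-9.4,1.2,-15.1],"rotation":[0.0545,0,0]}
    - {"translation":[-9.4,1.2,-15.1],"rotation":[0.0545,0,0]}
    - {"translation":[-9.4,1.2,-15.1],"rotation":[0.0545,0,0]}
    - {"translation":[-9.4,1.2,-15.1],"rotation":[0.0545,0,0]}
    - {"translation":[-9.4,1.2,-15.1],"rotation":[0.0545,0,0]}
    - {"translation":[-9.4,1.2,-15.1],"rotation":[0.0545,0,0]}
    - {"translation":[-9.4,1.2,-15.1],"rotation":[0.0545,0,0]}
    - {"translation":[-9.4,1.2,-15.1],"rotation":[0.0545,0,0]}

```text
time: 8.9
tcp_pos: [500.2, 179.5, 350.7]
tool_rot: [-180.0, -0.2, 103.0]
contact_force: [0.8, -0.1, -1.6]
grip_width: 13.7
finger_force: 35.0
```

Call:
drive_tool:
  moves:
    - {"translation":[-22.9,-5.9,0],"rotation":[0,0,0.0115]}
    - {"translation":[-22.9,-5.9,0],"rotation":[0,0,0.0115]}
    - {"translation":[-22.9,-5.9,0],"rotation":[0,0,0.0115]}
    - {"translation":[-22.9,-5.9,0],"rotation":[0,0,0.0115]}
    - {"translation":[-22.9,-5.9,0],"rotation":[0,0,0.0115]}
    - {"translation":[-22.9,-5.9,0],"rotation":[0,0,0.0115]}
    - {"translation":[-22.9,-5.9,0],"rotation":[0,0,0.0115]}
    - {"translation":[-22.9,-5.9,0],"rotation":[0,0,0.0115]}

```text
time: 9.57
tcp_pos: [487.7, -9.8, 349.0]
tool_rot: [179.9, -0.1, 97.7]
contact_force: [-0.2, 0.3, -2.0]
grip_width: 14.1
finger_force: 35.0
```

Call:
drive_tool:
  moves:
    - {"translation":[-22.9,-5.9,0],"rotation":[0,0,0.0115]}
    - {"translation":[-22.9,-5.9,0],"rotation":[0,0,0.0115]}
    - {"translation":[-22.9,-5.9,0],"rotation":[0,0,0.0115]}
    - {"translation":[-22.9,-5.9,0],"rotation":[0,0,0.0115]}
    - {"translation":[-22.9,-5.9,0],"rotation":[0,0,0.0115]}
    - {"translation":[-22.9,-5.9,0],"rotation":[0,0,0.0115]}
    - {"translation":[-22.9,-5.9,0],"rotation":[0,0,0.0115]}
    - {"translation":[-22.9,-5.9,0],"rotation":[0,0,0.0115]}

```text
time: 10.23
tcp_pos: [457.9, -196.6, 348.5]
tool_rot: [180.0, -0.1, 92.4]
contact_force: [0.1, -0.7, -1.5]
grip_width: 14.2
finger_force: 35.0
```

Call:
drive_tool:
  moves:
    - {"translation":[-22.9,-5.9,0],"rotation":[0,0,0.0115]}
    - {"translation":[-22.9,-5.9,0],"rotation":[0,0,0.0115]}
    - {"translation":[-22.9,-5.9,0],"rotation":[0,0,0.0115]}
    - {"translation":[-22.9,-5.9,0],"rotation":[0,0,0.0115]}
    - {"translation":[-22.9,-5.9,0],"rotation":[0,0,0.0115]}
    - {"translation":[-22.9,-5.9,0],"rotation":[0,0,0.0115]}
    - {"translation":[-22.9,-5.9,0],"rotation":[0,0,0.0115]}
    - {"translation":[-22.9,-5.9,0],"rotation":[0,0,0.0115]}

```text
time: 10.9
tcp_pos: [411.1, -379.9, 348.0]
tool_rot: [180.0, -0.1, 87.2]
contact_force: [-0.2, -0.3, -3.1]
grip_width: 13.7
finger_force: 35.0
```

Call:
drive_tool:
  moves:
    - {"translation":[0,0,0],"rotation":[0,0,0]}
    - {"translation":[0,0,0],"rotation":[0,0,0]}
    - {"translation":[0,0,0],"rotation":[0,0,0]}
    - {"translation":[0,0,0],"rotation":[0,0,0]}
    - {"translation":[0,0,0],"rotation":[0,0,0]}
    - {"translation":[0,0,0],"rotation":[0,0,0]}
    - {"translation":[0,0,0],"rotation":[0,0,0]}
    - {"translation":[0,0,0],"rotation":[0,0,0]}

```text
time: 11.57
tcp_pos: [411.7, -378.3, 347.2]
tool_rot: [-179.9, -0.2, 87.2]
contact_force: [-0.7, 0.1, -2.3]
grip_width: 13.5
finger_force: 35.0
```

```bash
python3 w.py w5
python3 - <<'E'
from rig import cams
from h import *
g=cams.grab_frame("side"); f=cams.grab_frame("scene"); np.savez("side5.npz",**g); np.savez("scene5.npz",**f)
im=np.hstack([np.load("w5.npz")["pixels"][:400,120:520],cv2.resize(f["pixels"][230:430,270:470],(400,400))])
cv2.imwrite("pics/b.png",im[...,::-1])
E
```

```text
[ 411.6 -378.5  347.1] [-1.7993e+02 -1.5000e-01  8.7210e+01]
371.64829954431775 317.6119773618236 236.3680850099933 0.9292220052083333
```

View pics/b.png

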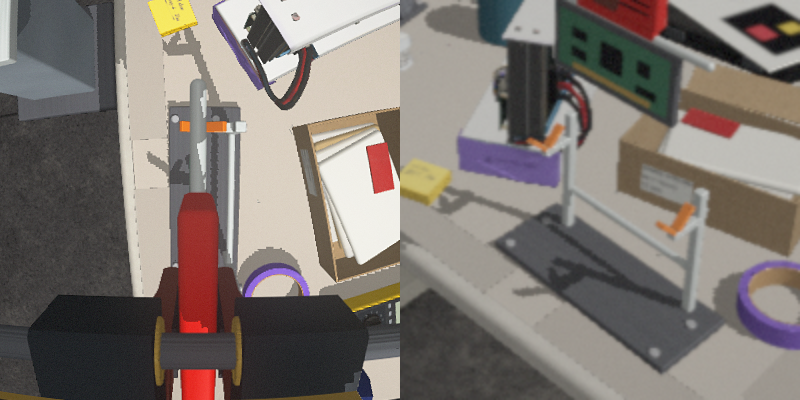

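The left half shows the bar running down from (198,85) through the red handle, with the left orange hook under it at (205,127). The right half shows the green side facing the robot (away from the posts) with both hooks clear. Now I'll measure the bar against the hooks.

```bash
cat > bar.py <<'E'
import sys
from h import *
tag=sys.argv[1]; zb=float(sys.argv[2]); y0=-378
for n in("w","scene","side"):
    f=dict(np.load(f"{n}{tag}.npz")); C=(fish if n=="w" else cloud)(f)
    h=cv2.cvtColor(f["pixels"],cv2.COLOR_RGB2HSV).astype(int); H,S=h[...,0],h[...,1]
    X,Y,Z=C[...,0],C[...,1],C[...,2]
    b=(abs(Z-zb)<14)&(abs(X-412)<30)&(abs(Y-y0)>56)&(abs(Y-y0)<115)&(S<70)
    o=(H>=4)&(H<20)&(S>120)&(abs(Z-137)<16)&(abs(X-412)<35)
    for nm,sg in(("L",1),("R",-1)):
        for k,m in(("bar",b),("hook",o)):
            q=C[m&(sg*(Y-y0)>0)&(abs(Y-y0)<115)]
            if len(q)<8: print(n,nm,k,len(q)); continue
            print(n,nm,k,len(q),"med",np.median(q,0).round(1),"lo",np.percentile(q,3,axis=0).round(1),"hi",np.percentile(q,97,axis=0).round(1))
            if k=="bar" and len(q)>30: p=np.polyfit(q[:,1],q[:,0],1); print("    x(y) slope",p[0].round(4),"x at hook",np.polyval(p,y0+sg*82).round(1),"z slope",np.polyfit(q[:,1],q[:,2],1)[0].round(4))
E
python3 bar.py 5 312
```

```text
w L bar 1482 med [ 415.7 -302.   314.6] lo [ 411.3 -320.9  312.1] hi [ 419.7 -281.9  316.2]
    x(y) slope 0.0531 x at hook 415.9 z slope 0.0013
w L hook 303 med [ 428.9 -294.3  142.7] lo [ 399.7 -299.4  132.3] hi [ 440.7 -289.   146.9]
w R bar 0
w R hook 0
scene L bar 109 med [ 411.  -307.9  313.5] lo [ 408.4 -321.5  300.5] hi [ 416.7 -283.   316.6]
    x(y) slope 0.0846 x at hook 412.2 z slope 0.1702
scene L hook 78 med [ 424.2 -296.5  139. ] lo [ 398.4 -299.7  129.5] hi [ 437.5 -290.5  147.8]
scene R bar 194 med [ 404.  -450.8  313.1] lo [ 401.2 -480.6  300.2] hi [ 408.2 -434.9  316.7]
    x(y) slope 0.0242 x at hook 404.2 z slope -0.1257
scene R hook 100 med [ 418.4 -459.4  139.7] lo [ 390.5 -463.   129.3] hi [ 429.2 -454.3  147.3]
side L bar 29 med [ 411.6 -314.4  315. ] lo [ 409.8 -321.3  301.4] hi [ 418.1 -290.7  317.1]
side L hook 53 med [ 423.7 -296.9  140. ] lo [ 399.3 -300.5  128.2] hi [ 440.1 -290.3  147.8]
side R bar 91 med [ 405.3 -453.9  315.3] lo [ 402.7 -480.9  301.5] hi [ 410.2 -436.   318.6]
    x(y) slope 0.0144 x at hook 405.7 z slope -0.1154
side R hook 71 med [ 414.7 -460.   139.6] lo [ 390.  -464.3  127. ] hi [ 431.5 -453.7  148.3]
```

Call:
drive_tool:
  moves:
    - {"translation":[2,0.7,0],"rotation":[0,0,0]}
    - {"translation":[2,0.7,0],"rotation":[0,0,0]}
    - {"translation":[0,0,10],"rotation":[0,0,0]}
    - {"translation":[0,0,12],"rotation":[0,0,0]}
    - {"translation":[0,0,12],"rotation":[0,0,0]}
    - {"translation":[0,0,12],"rotation":[0,0,0]}
    - {"translation":[0,0,12],"rotation":[0,0,0]}
    - {"translation":[0,0,12],"rotation":[0,0,0]}

```text
time: 12.38
tcp_pos: [413.0, -374.4, 276.4]
tool_rot: [-179.9, -0.2, 87.2]
contact_force: [0.9, -0.7, -1.7]
grip_width: 13.9
finger_force: 35.0
```

Call:
drive_tool:
  moves:
    - {"translation":[0,0,12],"rotation":[0,0,0]}
    - {"translation":[0,0,12],"rotation":[0,0,0]}
    - {"translation":[0,0,12],"rotation":[0,0,0]}
    - {"translation":[0,0,12],"rotation":[0,0,0]}
    - {"translation":[0,0,10],"rotation":[0,0,0]}
    - {"translation":[0,0,10],"rotation":[0,0,0]}
    - {"translation":[0,0,10],"rotation":[0,0,0]}
    - {"translation":[0,0,5],"rotation":[0,0,0]}

```text
time: 13.05
tcp_pos: [412.6, -374.1, 192.2]
tool_rot: [-179.9, -0.2, 87.2]
contact_force: [0.1, 0.0, -2.4]
grip_width: 13.9
finger_force: 35.0
```

Call:
drive_tool:
  moves:
    - {"translation":[0,0,0],"rotation":[0,0,0]}
    - {"translation":[0,0,0],"rotation":[0,0,0]}
    - {"translation":[0,0,0],"rotation":[0,0,0]}
    - {"translation":[0,0,0],"rotation":[0,0,0]}
    - {"translation":[0,0,0],"rotation":[0,0,0]}
    - {"translation":[0,0,0],"rotation":[0,0,0]}
    - {"translation":[0,0,0],"rotation":[0,0,0]}
    - {"translation":[0,0,0],"rotation":[0,0,0]}

```text
time: 13.72
tcp_pos: [412.9, -374.4, 194.2]
tool_rot: [-179.9, -0.1, 87.2]
contact_force: [0.1, 0.2, -2.8]
grip_width: 13.8
finger_force: 35.0
```

```bash
cat > look.sh <<'E'
python3 w.py w$1; python3 - $1 <<'P'
import sys
from rig import cams
from h import *
t=sys.argv[1]
g=cams.grab_frame("side"); f=cams.grab_frame("scene"); np.savez(f"side{t}.npz",**g); np.savez(f"scene{t}.npz",**f)
im=np.hstack([np.load(f"w{t}.npz")["pixels"][:400,120:520],cv2.resize(f["pixels"][260:400,310:450],(400,400))])
cv2.imwrite(f"pics/c{t}.png",im[...,::-1])
P
E
bash look.sh 6; python3 bar.py 6 159
```

```text
[ 412.9 -374.4  194.1] [-1.7993e+02 -1.5000e-01  8.7180e+01]
371.64829954431775 317.6119773618236 236.3680850099933 0.9288736979166666
w L bar 1624 med [ 416.9 -300.5  161.6] lo [ 412.5 -320.7  158.9] hi [ 420.8 -278.2  163.3]
    x(y) slope 0.0524 x at hook 417.0 z slope -0.0006
w L hook 1219 med [ 425.3 -294.3  141.6] lo [ 400.1 -299.2  130.8] hi [ 440.6 -289.3  147. ]
w R bar 0
w R hook 209 med [ 397.2 -456.4  142. ] lo [ 393.3 -462.   136.6] hi [ 424.9 -451.5  146.6]
scene L bar 101 med [ 412.6 -304.6  161.2] lo [ 410.2 -320.8  147.2] hi [ 417.9 -278.4  164. ]
    x(y) slope 0.1077 x at hook 414.1 z slope 0.1041
scene L hook 41 med [ 411.6 -296.   140.9] lo [ 397.6 -308.2  128.6] hi [ 433.9 -288.3  148.3]
scene R bar 168 med [ 406.  -454.1  160.2] lo [ 403.2 -477.   145.7] hi [ 441.4 -435.5  164.3]
    x(y) slope -0.1804 x at hook 412.1 z slope -0.1044
scene R hook 79 med [ 412.8 -459.3  137.4] lo [ 389.  -462.9  127.9] hi [ 425.9 -448.7  148.4]
side L bar 13 med [ 414. -309.  163.] lo [ 410.4 -319.6  147.2] hi [ 418.2 -300.3  165.4]
side L hook 0
side R bar 76 med [ 406.9 -454.1  162.4] lo [ 403.8 -478.1  147.3] hi [ 440.4 -435.3  165.9]
    x(y) slope -0.0888 x at hook 410.6 z slope -0.1222
side R hook 58 med [ 408.5 -459.4  141.7] lo [ 390.5 -464.   127.3] hi [ 432.7 -452.9  149.6]
```

View pics/c6.png

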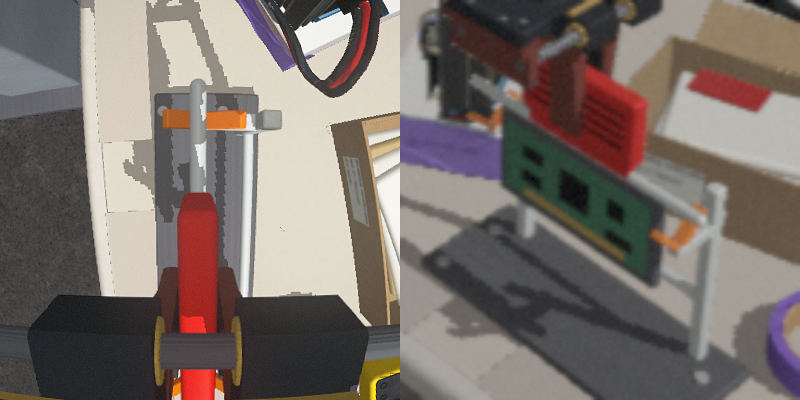

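The bar (left half, px 198) lies centred over the left hook (162–245). In the right half the right bar end is over its V and the board hangs between the hooks. The bar's axis is about 24 mm above the seat, so I'll lower gently.

Call:
drive_tool:
  moves:
    - {"translation":[0,0,3],"rotation":[0,0,0]}
    - {"translation":[0,0,3],"rotation":[0,0,0]}
    - {"translation":[0,0,3],"rotation":[0,0,0]}
    - {"translation":[0,0,3],"rotation":[0,0,0]}
    - {"translation":[0,0,2],"rotation":[0,0,0]}
    - {"translation":[0,0,2],"rotation":[0,0,0]}
    - {"translation":[0,0,1.5],"rotation":[0,0,0]}
    - {"translation":[0,0,1.5],"rotation":[0,0,0]}

```text
time: 14.53
tcp_pos: [412.9, -374.3, 174.9]
tool_rot: [-179.9, -0.2, 87.2]
contact_force: [-0.1, -1.0, -3.2]
grip_width: 13.8
finger_force: 35.0
```

Call:
drive_tool:
  moves:
    - {"translation":[0,0,0.8],"rotation":[0,0,0]}
    - {"translation":[0,0,0.8],"rotation":[0,0,0]}
    - {"translation":[0,0,0.6],"rotation":[0,0,0]}
    - {"translation":[0,0,0.6],"rotation":[0,0,0]}
    - {"translation":[0,0,0.4],"rotation":[0,0,0]}
    - {"translation":[0,0,0.4],"rotation":[0,0,0]}
    - {"translation":[0,0,0.4],"rotation":[0,0,0]}
    - {"translation":[0,0,0],"rotation":[0,0,0]}

```text
time: 15.2
tcp_pos: [413.4, -374.4, 172.0]
tool_rot: [180.0, -0.1, 87.2]
contact_force: [3.0, 0.7, 3.2]
grip_width: 13.8
finger_force: 35.0
```

Call:
drive_tool:
  moves:
    - {"translation":[0,0.6,0],"rotation":[0,0,0]}
    - {"translation":[0,0,0.3],"rotation":[0,0,0]}
    - {"translation":[0,0,0.3],"rotation":[0,0,0]}
    - {"translation":[0,0,0.3],"rotation":[0,0,0]}
    - {"translation":[0,0,0],"rotation":[0,0,0]}
    - {"translation":[0,0,0],"rotation":[0,0,0]}
    - {"translation":[0,0,0],"rotation":[0,0,0]}
    - {"translation":[0,0,0],"rotation":[0,0,0]}

```text
time: 15.87
tcp_pos: [414.1, -374.5, 171.2]
tool_rot: [179.9, -0.1, 87.2]
contact_force: [2.0, -0.4, 6.5]
grip_width: 14.0
finger_force: 35.0
```

```bash
bash look.sh 7; python3 bar.py 7 137; python3 -c "
from rig import telemetry;s=telemetry.state();print(s['contact_force'],s['ft_torque'])"
```

```text
[ 414.1 -374.5  171.2] [ 1.7995e+02 -1.0000e-01  8.7200e+01]
371.64829954431775 317.6119773618236 236.3680850099933 0.9291015625
w L bar 1624 med [ 418.3 -299.6  138.8] lo [ 413.9 -320.6  127.9] hi [ 422.6 -278.2  140.4]
    x(y) slope 0.0495 x at hook 418.7 z slope 0.0085
w L hook 1613 med [ 424.5 -294.3  141.2] lo [ 399.9 -299.2  131.7] hi [ 440.7 -289.3  147. ]
w R bar 84 med [ 424.  -454.9  126.5] lo [ 421.5 -460.   123.2] hi [ 426.5 -452.6  129.7]
    x(y) slope -0.7292 x at hook 426.8 z slope -0.0137
w R hook 193 med [ 421.3 -453.5  139.5] lo [ 395.4 -457.8  133.9] hi [ 426.  -451.5  143.6]
scene L bar 117 med [ 414.5 -301.1  137.6] lo [ 410.3 -319.8  123.5] hi [ 436.2 -279.1  141.5]
    x(y) slope 0.1227 x at hook 416.8 z slope 0.0778
scene L hook 31 med [ 410.3 -296.8  137.5] lo [ 397.3 -299.6  131.1] hi [ 429.6 -289.1  148.5]
scene R bar 203 med [ 408.7 -460.   138. ] lo [ 404.4 -476.3  124.3] hi [ 441.3 -435.6  148.4]
    x(y) slope -0.3111 x at hook 419.2 z slope 0.0135
scene R hook 84 med [ 419.9 -459.3  141.1] lo [ 390.3 -463.5  125.6] hi [ 429.2 -449.5  147.5]
side L bar 18 med [ 417.4 -306.6  139.6] lo [ 412.2 -321.8  126.4] hi [ 427.8 -279.9  143.3]
side L hook 1
side R bar 104 med [ 410.3 -460.5  138.4] lo [ 405.3 -476.3  125.2] hi [ 441.3 -436.6  149.7]
    x(y) slope -0.3011 x at hook 419.5 z slope -0.0137
side R hook 59 med [ 417.7 -459.7  141.1] lo [ 390.7 -463.9  128.6] hi [ 431.9 -454.2  149. ]
[2.9611423  0.39939126 5.74959737] [ 0.51613864 -0.52332594 -0.15573113]
```

View pics/c7.png

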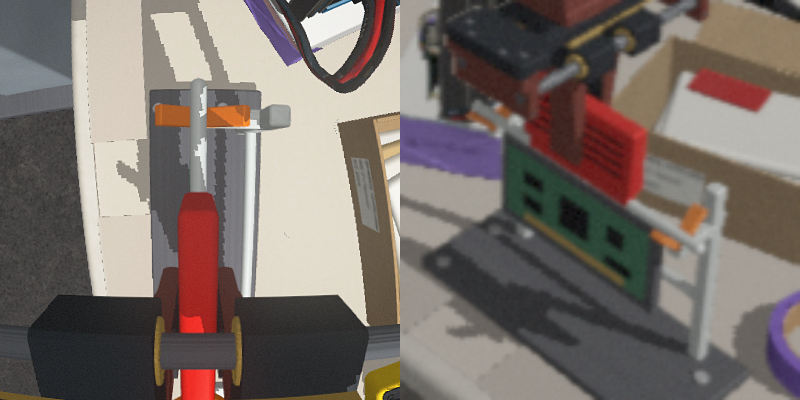

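The bar is down in both Vs: left half at px (198,115), right half at (690,235). It is about 1 mm high, and the moment shows the left hook carrying most of the load. I'll level it slightly and ease the grip so it can settle.

Call:
drive_tool:
  moves:
    - {"translation":[0,0.4,0],"rotation":[0,0.003,0]}
    - {"translation":[0,0,0],"rotation":[0,0.003,0]}
    - {"translation":[0,0.2,0.3],"rotation":[0,0,0]}
    - {"translation":[0,0,0.3],"rotation":[0,0,0]}
    - {"translation":[0,0,0],"rotation":[0,0,0]}
    - {"translation":[0,0,0],"rotation":[0,0,0]}
    - {"translation":[0,0,0],"rotation":[0,0,0]}
    - {"translation":[0,0,0],"rotation":[0,0,0]}
  grip_force: 10

```text
time: 16.68
tcp_pos: [414.7, -374.7, 170.6]
tool_rot: [180.0, -0.4, 87.2]
contact_force: [3.5, 0.5, 5.8]
grip_width: 14.1
finger_force: 10.0
```

```bash
python3 -c "
from rig import telemetry;s=telemetry.state();print(s['contact_force'],s['ft_torque'],s['tcp_pos'])"
```

```text
[3.49221077 0.51407811 5.75963144] [-0.0358003  -0.63609587 -0.0140573 ] [ 414.70807572 -374.71522744  170.58940577]
```

Call:
drive_tool:
  moves:
    - {"translation":[0,0.5,0],"rotation":[0,0,0]}
    - {"translation":[0,0.5,0],"rotation":[0,0,0]}
    - {"translation":[0,0,0.4],"rotation":[0,0,0]}
    - {"translation":[0,0,0.4],"rotation":[0,0,0]}
    - {"translation":[0,0,0],"rotation":[0,0,0]}
    - {"translation":[0,0,0],"rotation":[0,0,0]}
    - {"translation":[0,0,0],"rotation":[0,0,0]}
    - {"translation":[0,0,0],"rotation":[0,0,0]}
  grip_force: 6

```text
time: 17.35
tcp_pos: [415.5, -374.8, 169.7]
tool_rot: [180.0, -0.4, 87.2]
contact_force: [2.7, 0.6, 7.2]
grip_width: 14.3
finger_force: 6.0
```

```bash
python3 -c "
from rig import telemetry;s=telemetry.state();print(s['contact_force'],s['ft_torque'],s['tcp_pos'])"; bash look.sh 8; python3 bar.py 8 136 | grep -A1 bar
```

```text
[2.6808883  0.64029533 7.22272127] [-0.10162381 -0.49888883 -0.08029308] [ 415.53931524 -374.77872442  169.71166905]
[ 415.5 -374.8  169.7] [179.98  -0.42  87.19]
371.64829954431775 317.6119773618236 236.3680850099933 0.928779296875
w L bar 1680 med [ 419.7 -299.8  137.5] lo [ 415.2 -320.7  126.8] hi [ 424.3 -278.4  139.3]
    x(y) slope 0.0542 x at hook 420.2 z slope 0.0131
--
w R bar 103 med [ 425.8 -455.5  126.4] lo [ 422.8 -461.2  122.7] hi [ 427.8 -453.1  132.9]
    x(y) slope -0.4461 x at hook 426.9 z slope 0.0202
--
scene L bar 121 med [ 415.9 -300.3  135.8] lo [ 412.2 -320.8  122.8] hi [ 437.3 -280.2  140.4]
    x(y) slope 0.1465 x at hook 418.7 z slope 0.0473
--
scene R bar 199 med [ 410.4 -460.4  136. ] lo [ 405.6 -476.6  123.2] hi [ 441. -436.  146.]
    x(y) slope -0.207 x at hook 419.0 z slope -0.005
--
side L bar 17 med [ 418.2 -310.   136.6] lo [ 413.1 -317.7  122.1] hi [ 430.3 -290.8  142.2]
side L hook 0
side R bar 105 med [ 412.4 -459.9  136.9] lo [ 406.7 -477.6  123.1] hi [ 441.  -435.5  144.2]
    x(y) slope -0.2318 x at hook 419.2 z slope -0.0183
```

Call:
drive_tool:
  moves:
    - {"translation":[0,0.5,0],"rotation":[0,0,0]}
    - {"translation":[0,0.5,0.3],"rotation":[0,0,0]}
    - {"translation":[0,0.3,0.3],"rotation":[0,0,0]}
    - {"translation":[0,0,0.3],"rotation":[0,0,0]}
    - {"translation":[0,0,0],"rotation":[0,0,0]}
    - {"translation":[0,0,0],"rotation":[0,0,0]}
    - {"translation":[0,0,0],"rotation":[0,0,0]}
    - {"translation":[0,0,0],"rotation":[0,0,0]}

```text
time: 18.17
tcp_pos: [415.9, -374.8, 168.8]
tool_rot: [-179.9, -0.4, 87.2]
contact_force: [-0.4, 0.8, 7.8]
grip_width: 14.2
finger_force: 6.0
```

```bash
python3 -c "
from rig import telemetry;s=telemetry.state();print(s['contact_force'],s['ft_torque'],s['tcp_pos'])"
```

```text
[-0.42674183  0.76594838  7.76711079] [ 0.05399219  0.1705331  -0.11240491] [ 415.93988221 -374.82918373  168.76381707]
```

Seated: no side force, both hooks loaded evenly. Now I'll let go.

Call:
drive_tool:
  moves:
    - {"translation":[0,0,-0.4],"rotation":[0,0,0]}
    - {"translation":[0,0,0],"rotation":[0,0,0]}
    - {"translation":[0,0,0],"rotation":[0,0,0]}
    - {"translation":[0,0,0],"rotation":[0,0,0]}
    - {"translation":[0,0,0],"rotation":[0,0,0]}
    - {"translation":[0,0,0],"rotation":[0,0,0]}
    - {"translation":[0,0,0],"rotation":[0,0,0]}
    - {"translation":[0,0,0],"rotation":[0,0,0]}
  grip_force: 3

```text
time: 18.83
tcp_pos: [416.0, -374.6, 168.0]
tool_rot: [-179.9, -0.5, 87.2]
contact_force: [-1.5, -2.6, 3.5]
grip_width: 13.6
finger_force: 3.0
```

Call:
drive_tool:
  moves:
    - {"translation":[0,0,0],"rotation":[0,0,0]}
    - {"translation":[0,0,0],"rotation":[0,0,0]}
    - {"translation":[0,0,0],"rotation":[0,0,0]}
    - {"translation":[0,0,0],"rotation":[0,0,0]}
    - {"translation":[0,0,0],"rotation":[0,0,0]}
    - {"translation":[0,0,0],"rotation":[0,0,0]}
    - {"translation":[0,0,0],"rotation":[0,0,0]}
    - {"translation":[0,0,0],"rotation":[0,0,0]}
  gripper: 0.3

```text
time: 19.5
tcp_pos: [416.4, -374.4, 168.2]
tool_rot: [-179.9, -0.5, 87.2]
contact_force: [0.1, 0.7, 0.5]
grip_width: 57.1
finger_force: 0.0
```

Call:
drive_tool:
  moves:
    - {"translation":[0,0,-5],"rotation":[0,0,0]}
    - {"translation":[0,0,-10],"rotation":[0,0,0]}
    - {"translation":[0,0,-15],"rotation":[0,0,0]}
    - {"translation":[0,0,-15],"rotation":[0,0,0]}
    - {"translation":[0,0,-15],"rotation":[0,0,0]}
    - {"translation":[0,0,-15],"rotation":[0,0,0]}
    - {"translation":[0,0,-15],"rotation":[0,0,0]}
    - {"translation":[0,0,-10],"rotation":[0,0,0]}

```text
time: 20.17
tcp_pos: [416.7, -375.6, 271.3]
tool_rot: [179.9, -0.4, 87.2]
contact_force: [0.1, 0.3, 0.3]
grip_width: 57.0
finger_force: 0.0
```

```bash
bash look.sh 9; python3 bar.py 9 136 | grep -A1 bar
```

```text
[ 416.9 -375.8  272.9] [179.84  -0.28  87.18]
371.64829954431775 317.6119773618236 236.3680850099933 0.9290755208333333
w L bar 616 med [ 420.  -298.9  137. ] lo [ 416.1 -320.5  134.4] hi [ 424.1 -277.7  138.8]
    x(y) slope 0.0512 x at hook 420.2 z slope -0.0038
--
w R bar 356 med [ 431.3 -456.2  127.1] lo [ 408.1 -462.7  122.5] hi [ 441.5 -452.7  143.8]
    x(y) slope -0.3613 x at hook 429.3 z slope -0.014
--
scene L bar 129 med [ 416.7 -298.7  135.4] lo [ 412.4 -320.8  122.8] hi [ 439.8 -280.7  140.6]
    x(y) slope 0.1924 x at hook 420.4 z slope 0.07
--
scene R bar 205 med [ 410.7 -459.6  136.3] lo [ 405.8 -476.   122.4] hi [ 441.3 -435.   147.7]
    x(y) slope -0.2749 x at hook 419.7 z slope -0.0254
--
side L bar 47 med [ 417.8 -301.1  138.2] lo [ 414.9 -318.7  124.7] hi [ 427.8 -279.7  141.5]
    x(y) slope 0.0905 x at hook 419.1 z slope 0.1437
--
side R bar 106 med [ 412.3 -459.7  137.2] lo [ 407.1 -476.7  123. ] hi [ 441.  -436.4  144.8]
    x(y) slope -0.2643 x at hook 420.1 z slope 0.0209
```

View pics/c9.png

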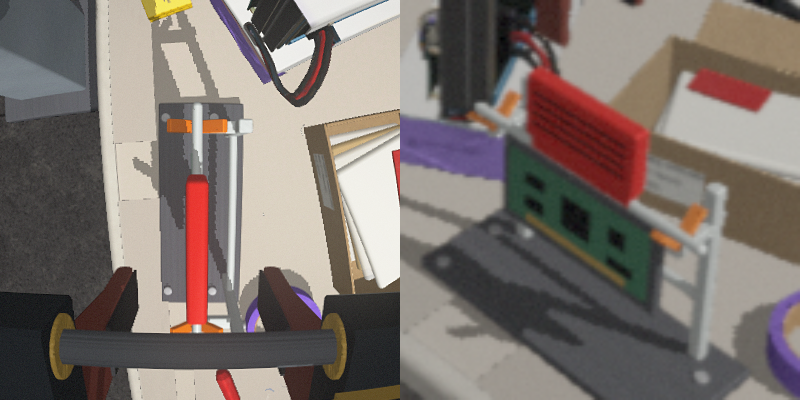

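The card hangs free and upright in both hooks, with the left hook at px (197,126) and the right at (690,230), and the gripper is clear. I'll let any swing die out, then hand in.

Call:
drive_tool:
  moves:
    - {"translation":[0,0,-5],"rotation":[0,0,0]}
    - {"translation":[0,0,-5],"rotation":[0,0,0]}
    - {"translation":[0,0,0],"rotation":[0,0,0]}
    - {"translation":[0,0,0],"rotation":[0,0,0]}
    - {"translation":[0,0,0],"rotation":[0,0,0]}
    - {"translation":[0,0,0],"rotation":[0,0,0]}
    - {"translation":[0,0,0],"rotation":[0,0,0]}
    - {"translation":[0,0,0],"rotation":[0,0,0]}

```text
time: 20.98
tcp_pos: [416.4, -375.4, 278.0]
tool_rot: [-179.9, -0.5, 87.2]
contact_force: [0.5, -0.7, 0.0]
grip_width: 57.1
finger_force: 0.0
```

Call:
drive_tool:
  moves:
    - {"translation":[0,0,0],"rotation":[0,0,0]}
    - {"translation":[0,0,0],"rotation":[0,0,0]}
    - {"translation":[0,0,0],"rotation":[0,0,0]}
    - {"translation":[0,0,0],"rotation":[0,0,0]}
    - {"translation":[0,0,0],"rotation":[0,0,0]}
    - {"translation":[0,0,0],"rotation":[0,0,0]}
    - {"translation":[0,0,0],"rotation":[0,0,0]}
    - {"translation":[0,0,0],"rotation":[0,0,0]}

```text
time: 21.65
tcp_pos: [416.5, -375.5, 278.2]
tool_rot: [-179.9, -0.5, 87.2]
contact_force: [0.0, -0.1, 0.0]
grip_width: 57.2
finger_force: 0.0
```

```bash
python3 -c "
from rig import workorder;print(workorder.hand_in())"
```

```text
the job is handed in; nothing more can be done
None
```

The card is drawn from its slot and hangs upright in both orange hooks, component side out and let go; I handed the job in at about 22 s, and the hand-in gave no verdict.

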